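Show the socket set: try the lid, free its catch if it bites, hold the lid up

TASK

Open the closed red socket set for the customer. Before you move its slide catch, give the lid a gentle tug to learn whether the catch still bites: if the lid comes up, just go on raising it; if it is caught, do not force it but slide the catch all the way off, then raise the lid. Finish while still holding the lid in the gripper, steady at about sixty degrees open (it has no stay and falls shut; do not lay it back), and leave the loose stock around it where it is.

Things in the scene. Friction and masses are not known exactly. Their poses are not given: they have to be found in the camera images.
- case_hinge (a point): Middle of the hinge line of the closed red socket-set case, 30 mm above the table; fixed to the case, which cannot slide. x: level, from hinge to the case's front (away from the robot), y: along the hinge, z: up. Case 170 mm deep (x 0 to 170), 270 wide (y -135 to 135), base 30 high + lid 22. The hinge is on the robot's side, handle and catch on the far front face.
- lid_handle (a point): Centre of the handle's grip bar on the lid's front: round, black, 13 mm thick, 90 mm long along y, an arm at each end (75 mm clear between). Moves with the lid and has its axes. In the lid it lies 212 mm ahead of the hinge line and 11 mm above it (41 mm over the table when shut); 35 mm gap to the case. Pinch it from above; it can turn in the grip.
- lid (a joint): Opening angle of the lid, rad: 0 shut, grows as the handle rises and comes back towards the robot, to 2.0. Lid 0.25 to 0.5 kg (1 to 3 N at the handle); it turns easily and falls shut from anything below about 1.35. If the catch bites, the lid still has about 0.025 rad of play (5 mm at the handle), then the catch stops it, giving about 1 mm per 4 N.
- catch_thumb (a point): Centre of the slide catch's black thumb rib on the case's front face, on the +y side of the handle: 10 mm wide (y), 18 high (6 to 24 mm over the table), standing 18 out of the face (the face is x = 170 mm from the hinge); this point is 9 mm out, 15 mm over the table. Axes as the case. At y = 105 mm fully locked, y = 85 mm fully off.
- catch (a joint): Travel of the slide catch, m: 0 locked, 0.020 fully off (end stop), towards the handle (the case's -y). About 2.5 N moves it; it stays where left. Found part-way, at 0.005 to 0.011. Its bolt, hidden in the case, lets go of the lid at a travel that differs (0.002 to 0.015; at a scant bite it may slip off in the tug), so only a tug tells; from 0.0165 on the lid is surely free.
- shower_a: Bystander: hand shower, black with a purple ring, lying face up; head 80 mm across and 22 mm high, handle 23 mm thick to 188 mm along its x. Origin under the head's centre.
- shower_b: Bystander: hand shower, steel with a grey ring, same size, origin under the head's centre.
- shower_c: Bystander: hand shower, steel with a purple ring, same size, origin under the head's centre.
- sealant: Bystander: orange-labelled tin of thread sealant, 68 mm across, 110 mm high, origin at the centre of its underside.
- tape: Bystander: white roll of thread tape lying flat, 60 mm across, 18 mm high, origin at the centre of its underside.
- valve: Bystander: brass ball valve with a red lever, 60 mm long, 50 mm high, origin under its middle.

How it is judged (in metres and radians):
On the way, in this order (a step that is already met when the one before it is completed fails the run):
1. the lid has been tugged with the catch still where it was found: either the catch took the pull, or the lid came up (distance of catch_thumb from where it was at the start of the episode below 0.004 m and (contact force between lid and catch above 2 N or value of joint lid above 0.1 rad)), for 0.1 s.
2. the lid is lifted well clear, with the catch either as found or slid all the way off (value of joint lid above 0.4 rad and (distance of catch_thumb from where it was at the start of the episode below 0.004 m or value of joint catch above 0.0165 m)), for 0.1 s.
At the end, for the whole second after the job is handed in: The fingers hold the lid (contact over 1 N), still, between 0.85 and 1.25 rad (49 to 72 degrees) open; the catch is either within 4 mm of where it was found or at least 16.5 mm along its 20 mm travel (value of joint lid between 0.85 and 1.25 rad and velocity of joint lid between -0.1 and 0.1 rad/s and contact force between the fingers and lid above 1 N and (distance of catch_thumb from where it was at the start of the episode below 0.004 m or value of joint catch above 0.0165 m)); the arm keeps its last pose, push and grip.
It fails at once if the lid is wrenched against the catch (over 40 N between them) (contact force between lid and catch above 40 N).
It fails at once if the lid is laid back (beyond 1.45 rad) (value of joint lid above 1.45 rad).
It fails at once if a hand shower, the sealant tin, the tape roll or the valve is shifted by more than 20 mm (distance of any of shower_a, shower_b, shower_c, sealant, tape, valve from where it was at the start of the episode above 0.02 m).
It also fails if it takes over 58 s, if anything falls off the work surface, if the arm or the gripper's body presses on something with over 40 N, if the wrist force passes 120 N, or if a joint passes its speed limit or range.

ROBOT

A 6-joint arm with a two-finger parallel gripper is mounted at the origin on the work surface. World frame = base frame: x ahead of the robot, y to its left, z up, the work surface at z = 0. Lengths are in mm, angles in rad, forces in N, time in s.
With the tool pointing down it reaches from about 275 to 725 mm from the base axis. Payload 5.6 kg.
Tool frame: the origin (TCP) lies at the very end of the fingers, on their centre line; the grasp point (between the pads) lies 19 mm behind it (bot.grip_depth is the distance from the TCP to the grasp point, in mm); z points along the fingers, y is the line along which they close (so a half turn about z gives the same grasp; the last joint's range is limited). The gripper opens to 85 mm and grips with 20 to 120 N. Pads are 22 mm wide; open, the fingers measure 114 mm over their backs; the gripper's body (76 mm by 85 mm) begins 54 mm behind the grasp point. The pads swing forward as they close: fully open they stand 13 mm farther back than shut.
Start: joints at [-0.903, 0.255, 0.108, 0, -1.424, -0.285], TCP at [205.454, -510.178, 231.283] pointing down, gripper open.
Joint ranges: [-2.95, 2.95], [-1.21, 1.97], [-1.09, 1.5], [-2.87, 1.71], [-2.94, -0.07], [-3.05, 3.05]. Speed limits (rad/s): [2.57, 2.57, 3.14, 3.14, 3.14, 3.14].

INTERFACE

Orientations are given as a unit quaternion [w, x, y, z].
In Python, from station import bot gives the robot as it stands.
- The arm moves only by the shell command python3 -m jog 'ROWS' [OPENING]. ROWS is JSON, a list of rows, each an object of numbers: "x", "y", "z": the shift along the tool's x, y, z scaled (see below); "turn": the turn about the tool's z scaled (see below). A call has 1 to 5 rows; each row shifts and turns the commanded pose from where the row before left it, along the tool's axes as they then stand; what a row does not reach is not made up. The controller multiplies each number of a shift by 0.2 m and each number of a turn by 45 degrees. A row lasts 1/10 s, in which the tool goes at most 50 mm and 8.59 degrees, less where a joint would pass 70% of its speed; a pose out of reach is approached as far as the arm can. A call with a number of a shift or a turn outside -1 to 1 is refused whole. A call with a gripper value outside its range is refused whole. OPENING is the closure in counts, from 0 (fully open) to 255 (shut), set as the call begins (- or left out, the last holds). The fingers move at their own pace and stop on an object; the grip force is fixed at half the most. Time passes only in rows, so rows that do not move let the fingers close. It gives the time, the measured TCP pose, the force, the opening and the grip force at its end, in the units of the state.
- bot.observe(): the state, without advancing time (a new reading comes with each control period).
- bot.get_image(name): name is "scene" or "top" or "wrist"; returns the picture (384x512x3 uint8, red, green, blue); there is no depth.
- bot.camera_model(name): a dict with "K" (3x3 intrinsics, pixels), "R" (3x3) and "t" (3): a world point X has camera coordinates R X + t. Camera axes: x right, y down, z forward; pixel columns grow to the right and rows downward; lengths in mm; the calibration is good to about 2 mm. The wrist camera is an equidistant fisheye: a pixel r from the principal point sees the ray r / f radians off the axis. A picture is of the moment at which its call begins: read the wrist's pose just before it. camera_model takes no time and is no camera call; for the wrist camera it gives the pose at the moment of the call.
- bot.close_job(): hands the job in; it is judged then, once.
The state is a dict: "time": time; "joint_positions": joint angles; "joint_velocities": joint speeds; "joint_torque": joint torques, N m; "tcp_pos": TCP position; "tool_rot": TCP orientation; "contact_force": force on the tool from outside, world axes, zero at the start; "moment": the same for the moment, N m; "gripper_width": finger opening in mm; "gripper_force": force on a finger pad.
Only numpy, scipy, OpenCV 4.12 (cv2) and the standard library are available. Lean on these libraries where they do the work, as an engineer would, in place of code of your own. Each camera call takes 0.05 s, during which the arm holds its last target. There are 200 camera calls.

## Working session

There is one attempt and no reset: what is moved stays moved. The work goes in short steps, Python scripts to look and compute and a shell command to move; the robot and the scene stay as the last step left them, time stands still between calls to the robot, and variables do not carry over. Pictures are saved under pics/ and viewed, at most 10 in all, crops included, and the job is handed in when it is done.

```bash
mkdir -p pics; python3 - <<'E'
from station import bot
import cv2,numpy as np
s=bot.observe();print(s['time'],s['tcp_pos'],s['tool_rot'],s['gripper_width'])
for n in('scene','top'):
    cv2.imwrite(f'pics/{n}0.png',bot.get_image(n)[:,:,::-1]); m=bot.camera_model(n);print(n,{k:np.round(v,3).tolist() if not isinstance(v,str) else v for k,v in m.items()})
E
```

```text
0.0 [ 205.28488007 -509.69447232  230.40428991] [-2.18554799e-04 -1.90190710e-01  9.81746681e-01  9.49071547e-04] 85.21271850868892
scene {'K': [[427.819, 0.0, 246.338], [0.0, 427.819, 191.41], [0.0, 0.0, 1.0]], 'R': [[-0.526, 0.851, -0.015], [0.686, 0.413, -0.599], [-0.503, -0.325, -0.801]], 't': [299.456, -346.834, 1530.713]}
top {'K': [[466.217, 0.0, 252.98], [0.0, 466.217, 192.6], [0.0, 0.0, 1.0]], 'R': [[0.003, -1.0, 0.0], [-0.999, -0.003, -0.038], [0.038, 0.0, -0.999]], 't': [-51.514, 532.062, 1424.365]}
```

View pics/scene0.png

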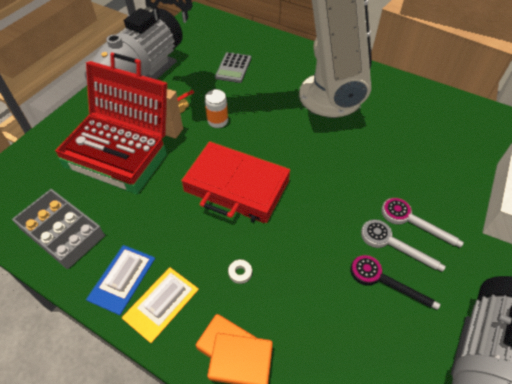

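View pics/top0.png

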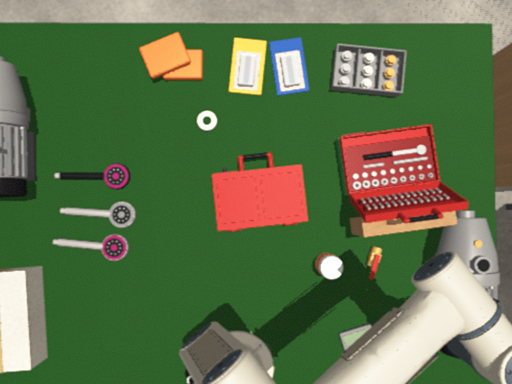

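The top view shows the closed red case centred near (260,197), with its handle on the far side at (255,160). The tape is at (207,120), the sealant tin at (328,266) and the showers are to the left.

```bash
cat > h.py <<'E'
from station import bot
import cv2,numpy as np
from scipy.spatial.transform import Rotation as Ro
def plane(m,px,z):
    px=np.atleast_2d(px).astype(float);K,R,t=[np.array(m[k]) for k in('K','R','t')]
    d=np.c_[(px[:,0]-K[0,2])/K[0,0],(px[:,1]-K[1,2])/K[1,1],np.ones(len(px))]@R
    c=-R.T@t
    return c+d*((z-c[2])/d[:,2])[:,None]
def proj(m,X):
    K,R,t=[np.array(m[k]) for k in('K','R','t')];p=(np.atleast_2d(X)@R.T+t);return (p[:,:2]/p[:,2:])@K[:2,:2].T+K[:2,2]
E
python3 - <<'E'
from h import *
for n,box in(('top',(200,150,316,240)),('scene',(175,138,295,222))):
    im=cv2.imread(f'pics/{n}0.png');m=bot.camera_model(n)
    hsv=cv2.cvtColor(im,cv2.COLOR_BGR2HSV);M=((hsv[...,0]<10)|(hsv[...,0]>170))&(hsv[...,1]>150)&(hsv[...,2]>90)
    k=np.zeros_like(M);x0,y0,x1,y1=box;k[y0:y1,x0:x1]=1;M=(M&k).astype(np.uint8)
    if n=='top':
        M=cv2.morphologyEx(M,cv2.MORPH_OPEN,np.ones((9,9)))
        r=cv2.minAreaRect(np.argwhere(M)[:,::-1].astype(np.float32));b=cv2.boxPoints(r);w=plane(m,b,52)
        print(r);print(w.round(1),np.linalg.norm(w-np.roll(w,1,0),axis=1).round(1))
    big=cv2.resize(im[box[1]-10:box[3]+10,box[0]:box[2]],None,fx=4,fy=4,interpolation=2);cv2.imwrite(f'pics/{n}crop.png',big)
E
```

```text
((259.38519287109375, 197.82070922851562), (59.47291564941406, 90.97600555419922), 83.92753601074219)
[[ 588.8   75.5   52. ]
 [ 618.3 -195.1   52. ]
 [ 441.6 -213.6   52. ]
 [ 412.3   55.8   52. ]] [177.5 272.3 177.7 271. ]
```

View pics/scenecrop.png

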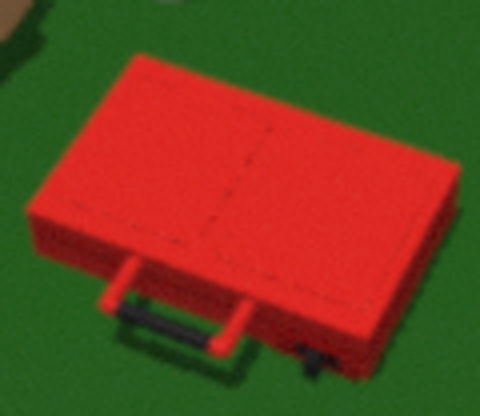

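The crop shows the handle bar at about crop (165,325) and the catch rib at about (315,360), both on the near side. I'll measure both.

```bash
python3 - <<'E'
from h import *
def mask(n,box):
    im=cv2.imread(f'pics/{n}0.png').astype(int);M=(im.max(2)<65)&(im.max(2)-im.min(2)<22)
    k=np.zeros_like(M);x0,y0,x1,y1=box;k[y0:y1,x0:x1]=1;return (M&k).astype(np.uint8)
for n,box in(('top',(205,145,300,175)),('scene',(175,195,270,225))):
    m=bot.camera_model(n);N,l,st,c=cv2.connectedComponentsWithStats(mask(n,box),connectivity=8)
    for i in range(1,N):
        if st[i,4]>3:
            p=np.argwhere(l==i)[:,::-1].astype(np.float32)
            r=cv2.minAreaRect(p)
            print(n,st[i],c[i].round(1),[plane(m,c[i],z).round(1)[0].tolist() for z in(41,15)],'ang',r[1:],)
a=np.radians(6.1);e=np.array([np.cos(a),np.sin(a),0]);f=np.array([-e[1],e[0],0]);C=np.array([515.3,-69.3,0])
H=C+127*e;print('exp handle',H)
for n in('top','scene'):
    m=bot.camera_model(n);print(n,proj(m,[H+[0,0,41],C+94*e+97*f+[0,0,15],H+45*f+[0,0,41],H-45*f+[0,0,41]]).round(1))
E
```

```text
top [244 153  22   7  91] [254.5 155.9] [[642.1, -54.4, 41.0], [645.1, -54.5, 15.0]] ang ((4.306830406188965, 21.534149169921875), 83.6598129272461)
scene [205 204  22  11  94] [215.  208.8] [[645.3, -55.3, 41.0], [631.5, -67.0, 15.0]] ang ((22.465356826782227, 4.770421504974365), 19.440034866333008)
scene [250 215   9   7  29] [253.  217.9] [[616.5, 51.1, 41.0], [602.0, 42.2, 15.0]] ang ((8.497057914733887, 5.366562843322754), 26.56505012512207)
exp handle [641.5809189  -55.80446294   0.        ]
top [[254.9 156. ]
 [224.6 170.9]
 [240.1 157.6]
 [269.8 154.5]]
scene [[215.6 207.8]
 [252.1 216.3]
 [229.9 213.4]
 [201.5 202.2]]
```

Both views agree with the case rectangle. The handle is at about (643,-55,41) with the case yawed 6.1°. I'll turn the tool first so that tool y lies along case x.

```bash
python3 -m jog '[{"turn":-0.19},{"turn":-0.19},{"turn":-0.19},{"turn":-0.19},{"turn":-0.19}]' 120; python3 -m jog '[{"turn":-0.19},{"turn":-0.19},{"turn":-0.19},{"turn":-0.13},{}]'
cat >> h.py <<'E'
H=np.array([642.8,-55.2,41.]);a=np.radians(6.1)
def go(p):
    s=bot.observe();q=s['tool_rot'];R=Ro.from_quat(np.r_[q[1:],q[0]]).as_matrix()
    yw=np.degrees(np.arctan2(R[1,1],R[0,1]))
    print('tcp',np.round(s['tcp_pos'],1),'tool y yaw',yw.round(2),'w',round(s['gripper_width'],1),'gF',round(float(s['gripper_force']),1),'F',np.round(s['contact_force'],1),'t',s['time'])
    d=R.T@(np.array(p)-s['tcp_pos']);print('mm in tool',d.round(1),'units',(d/200).round(3))
E
python3 -c "
from h import *
go([320,-230,230])"
```

```text
tcp [ 205.3 -509.8  230.5] tool y yaw 111.93 w 85.4 gF 0.0 F [ 0.2  0.3 -0.6] t 0.1
mm in tool [-210.9  216.7    0.9] units [-1.054  1.083  0.004]invalid input
invalid input
```

```bash
python3 -m jog '[{"x":0,"y":0,"z":0,"turn":-0.19},{"x":0,"y":0,"z":0,"turn":-0.19},{"x":0,"y":0,"z":0,"turn":-0.19},{"x":0,"y":0,"z":0,"turn":-0.19},{"x":0,"y":0,"z":0,"turn":-0.19}]' 120
```

```text
time: 0.6
tcp_pos: [205.4, -509.9, 230.7]
tool_rot: [0.0, -0.538, 0.843, 0.001]
contact_force: [-0.8, 0.3, -0.4]
gripper_width: 45.3
gripper_force: 0.0
```

```bash
python3 -m jog '[{"x":0,"y":0,"z":0,"turn":-0.19},{"x":0,"y":0,"z":0,"turn":-0.19},{"x":0,"y":0,"z":0,"turn":-0.19},{"x":0,"y":0,"z":0,"turn":-0.13},{"x":0,"y":0,"z":0,"turn":0}]'
python3 -c "
from h import *
go([320,-230,230]);go([643,-55,130])"
```

```text
time: 1.1
tcp_pos: [205.4, -509.9, 230.8]
tool_rot: [-0.0, 0.744, -0.668, -0.0]
contact_force: [-0.5, -0.7, 0.4]
gripper_width: 45.1
gripper_force: 0.0
tcp [ 205.4 -509.9  230.8] tool y yaw -173.77 w 45.1 gF 0.0 F [-0.5 -0.7  0.4] t 1.1
mm in tool [-265.9 -144.3    1. ] units [-1.329 -0.722  0.005]
tcp [ 205.4 -509.9  230.8] tool y yaw -173.77 w 45.1 gF 0.0 F [-0.5 -0.7  0.4] t 1.1
mm in tool [-404.7 -484.4  101. ] units [-2.023 -2.422  0.505]
```

```bash
python3 -m jog '[{"x":-0.19,"y":-0.103,"z":0,"turn":0},{"x":-0.19,"y":-0.103,"z":0,"turn":0},{"x":-0.19,"y":-0.103,"z":0,"turn":0},{"x":-0.19,"y":-0.103,"z":0,"turn":0},{"x":-0.19,"y":-0.103,"z":0,"turn":0}]' >/dev/null; python3 -m jog '[{"x":-0.19,"y":-0.103,"z":0,"turn":0},{"x":-0.19,"y":-0.103,"z":0,"turn":0},{"x":-0.087,"y":-0.21,"z":0,"turn":0},{"x":-0.087,"y":-0.21,"z":0,"turn":0},{"x":-0.087,"y":-0.21,"z":0,"turn":0}]' >/dev/null;  python3 -m jog '[{"x":-0.087,"y":-0.21,"z":0,"turn":0},{"x":-0.087,"y":-0.21,"z":0,"turn":0},{"x":-0.087,"y":-0.21,"z":0,"turn":0},{"x":-0.087,"y":-0.21,"z":0,"turn":0},{"x":0,"y":0,"z":0,"turn":0}]'
python3 -c "
from h import *
go([643,-55,130]);m=bot.camera_model('wrist');print(m['K'],np.round(m['R'],3),np.round(m['t'],1),-np.array(m['R']).T@m['t'])
cv2.imwrite('pics/w1.png',bot.get_image('wrist')[:,:,::-1])"
```

```text
time: 2.6
tcp_pos: [602.2, -74.6, 227.8]
tool_rot: [0.001, 0.744, -0.668, -0.002]
contact_force: [0.7, -0.7, -1.0]
gripper_width: 45.5
gripper_force: 0.0
tcp [602.2 -74.6 227.8] tool y yaw -173.85 w 45.5 gF 0.0 F [ 0.7 -0.7 -1. ] t 2.6
mm in tool [-15.1 -43.1  97.7] units [-0.075 -0.215  0.488]
[[297.31863964   0.         253.40039432]
 [  0.         297.31863964 194.21791822]
 [  0.           0.           1.        ]] [[-0.994 -0.107  0.004]
 [-0.101  0.954  0.281]
 [-0.033  0.279 -0.96 ]] [589.9  97.2 417.7] [ 610.3030987  -146.24505661  371.46871901]
```

View pics/w1.png

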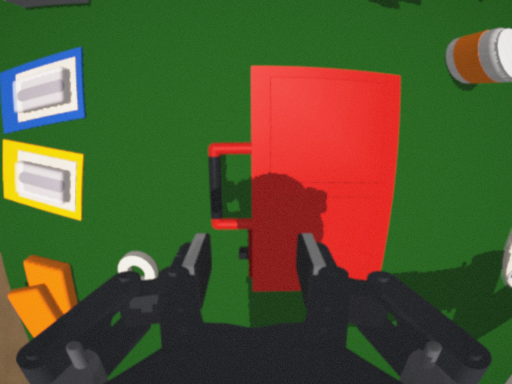

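The wrist view shows the bar at about (215,186), the catch rib at about (243,252), and the tape roll at (138,267). I'll cast fisheye rays onto those heights.

```bash
cat >> h.py <<'E'
def fish(m,px,z):
    K,R,t=[np.array(m[k]) for k in('K','R','t')];px=np.atleast_2d(px).astype(float)
    u=np.c_[(px[:,0]-K[0,2])/K[0,0],(px[:,1]-K[1,2])/K[1,1]];r=np.linalg.norm(u,axis=1)
    d=np.c_[u/r[:,None]*np.sin(r)[:,None],np.cos(r)]@R;c=-R.T@t
    return c+d*((z-c[2])/d[:,2])[:,None]
E
python3 - <<'E'
from h import *
m=bot.camera_model('wrist');im=cv2.imread('pics/w1.png').astype(int)
M=((im.max(2)<65)&(im.max(2)-im.min(2)<25)).astype(np.uint8)
def comp(box,z):
    x0,y0,x1,y1=box;N,l,st,c=cv2.connectedComponentsWithStats(M[y0:y1,x0:x1].copy())
    for i in range(1,N):
        if st[i,4]>15: cc=c[i]+[x0,y0];print(st[i]+[x0,y0,0,0,0],cc.round(1),fish(m,cc,z).round(1))
comp((200,130,230,240),41);comp((232,238,256,268),19)
e=fish(m,[[250,70],[250,288]],52);print(e.round(1),np.degrees(np.arctan2(-(e[1]-e[0])[0],(e[1]-e[0])[1])))
E
```

```text
[209 156  14  62 690] [215.4 187. ] [[641.9 -55.3  41. ]]
[204 234   6   6  27] [206.9 236.9] [[648.3   9.1  41. ]]
[239 247   9  12 101] [243.2 252.7] [[601.3  37.2  19. ]]
[[ 615.7 -190.    52. ]
 [ 588.6   70.7   52. ]] 5.92824705018651
```

```bash
python3 -m jog '[{"x":-0.075,"y":-0.21,"z":0,"turn":0},{"x":0,"y":0,"z":0.22,"turn":0},{"x":0,"y":0,"z":0.22,"turn":0},{"x":0,"y":0,"z":0,"turn":0},{"x":0,"y":0,"z":0,"turn":0}]'
python3 -c "
from h import *
go([642,-55.3,21])"
```

```text
time: 3.15
tcp_pos: [639.1, -58.9, 144.5]
tool_rot: [0.001, 0.744, -0.668, 0.0]
contact_force: [0.7, 0.3, 1.3]
gripper_width: 44.6
gripper_force: 0.0
tcp [639.1 -58.9 144.5] tool y yaw -173.89 w 44.6 gF 0.0 F [0.7 0.3 1.3] t 3.15
mm in tool [ -3.5  -3.3 123.5] units [-0.017 -0.016  0.617]
```

```bash
python3 -m jog '[{"x":-0.017,"y":-0.016,"z":0.2,"turn":0},{"x":0,"y":0,"z":0.2,"turn":0},{"x":0,"y":0,"z":0.1,"turn":0},{"x":0,"y":0,"z":0,"turn":0},{"x":0,"y":0,"z":0,"turn":0}]'
python3 -c "
from h import *
go([642,-55.3,21])"
```

```text
time: 3.65
tcp_pos: [644.4, -54.7, 46.9]
tool_rot: [-0.002, 0.744, -0.668, 0.002]
contact_force: [-0.1, -1.1, -0.0]
gripper_width: 45.0
gripper_force: 0.0
tcp [644.4 -54.7  46.9] tool y yaw -173.82 w 45.0 gF 0.0 F [-0.1 -1.1 -0. ] t 3.65
mm in tool [ 0.3  2.6 25.9] units [0.002 0.013 0.13 ]
```

Now descend the last 26 mm and close.

```bash
python3 -m jog '[{"x":0,"y":0.012,"z":0.065,"turn":0},{"x":0,"y":0,"z":0.065,"turn":0},{"x":0,"y":0,"z":0,"turn":0},{"x":0,"y":0,"z":0,"turn":0}]'
python3 -m jog '[{"x":0,"y":0,"z":0,"turn":0},{"x":0,"y":0,"z":0,"turn":0},{"x":0,"y":0,"z":0,"turn":0},{"x":0,"y":0,"z":0,"turn":0},{"x":0,"y":0,"z":0,"turn":0}]' 255
python3 -c "
from h import *
go([642,-55.3,21])"
```

```text
time: 4.05
tcp_pos: [640.6, -54.6, 18.4]
tool_rot: [-0.0, 0.744, -0.668, 0.001]
contact_force: [0.6, -0.4, -0.0]
gripper_width: 45.3
gripper_force: 0.0
time: 4.55
tcp_pos: [644.1, -54.1, 19.4]
tool_rot: [-0.003, 0.745, -0.668, 0.003]
contact_force: [7.2, 0.9, -1.3]
gripper_width: 11.4
gripper_force: 58.3
tcp [644.1 -54.1  19.4] tool y yaw -173.76 w 11.4 gF 58.3 F [ 7.2  0.9 -1.3] t 4.55
mm in tool [ 0.9  2.2 -1.7] units [ 0.005  0.011 -0.008]
```

The bar is gripped. Now I'll tug gently.

```bash
python3 -m jog '[{"x":0,"y":0,"z":-0.01,"turn":0},{"x":0,"y":0,"z":-0.01,"turn":0},{"x":0,"y":0,"z":0,"turn":0}]';python3 -m jog '[{"x":0,"y":0,"z":-0.01,"turn":0},{"x":0,"y":0,"z":0,"turn":0}]';
```

```text
time: 4.85
tcp_pos: [643.8, -54.2, 23.3]
tool_rot: [-0.003, 0.745, -0.668, 0.003]
contact_force: [8.1, 0.3, -1.6]
gripper_width: 11.2
gripper_force: 58.5
time: 5.05
tcp_pos: [643.8, -54.2, 24.1]
tool_rot: [-0.003, 0.744, -0.668, 0.003]
contact_force: [10.0, 0.5, -6.1]
gripper_width: 11.2
gripper_force: 59.1
```

```bash
python3 -m jog '[{"x":0,"y":0,"z":-0.01,"turn":0},{"x":0,"y":0,"z":0,"turn":0},{"x":0,"y":0,"z":0,"turn":0}]'
```

```text
time: 5.35
tcp_pos: [643.7, -54.1, 24.6]
tool_rot: [-0.003, 0.744, -0.668, 0.002]
contact_force: [12.9, -2.4, -15.0]
gripper_width: 11.4
gripper_force: 59.0
```

The lid rose about 5 mm and then stopped against a growing pull of 15 N, so the catch bites. I'll ease down, release and rise.

```bash
python3 -m jog '[{"x":0,"y":0,"z":0.02,"turn":0},{"x":0,"y":0,"z":0.02,"turn":0},{"x":0,"y":0,"z":0,"turn":0}]';python3 -m jog '[{"x":0,"y":0,"z":0,"turn":0},{"x":0,"y":0,"z":0,"turn":0},{"x":0,"y":0,"z":0,"turn":0}]' 120;python3 -m jog '[{"x":0,"y":0,"z":-0.2,"turn":0},{"x":0,"y":0,"z":-0.2,"turn":0},{"x":-0.1,"y":0.02,"z":0,"turn":0},{"x":-0.2,"y":0.04,"z":0,"turn":0},{"x":-0.2,"y":0.04,"z":0,"turn":0}]';python3 -m jog '[{"x":-0.1,"y":0.02,"z":0,"turn":0},{"x":0,"y":0,"z":0,"turn":0},{"x":0,"y":0,"z":0,"turn":0}]' 255
python3 -c "
from h import *
go([607,63.8,12])
m=bot.camera_model('wrist');im=bot.get_image('wrist')[:,:,::-1];cv2.imwrite('pics/w2.png',im)"
```

```text
time: 5.65
tcp_pos: [644.1, -54.2, 18.9]
tool_rot: [-0.003, 0.745, -0.668, 0.003]
contact_force: [7.7, -1.0, -1.1]
gripper_width: 11.0
gripper_force: 60.3
time: 5.95
tcp_pos: [639.5, -54.6, 17.2]
tool_rot: [0.0, 0.744, -0.668, -0.0]
contact_force: [0.1, -1.0, 0.8]
gripper_width: 45.4
gripper_force: 0.0
time: 6.45
tcp_pos: [608.6, 43.2, 97.4]
tool_rot: [-0.0, 0.744, -0.669, -0.0]
contact_force: [0.5, 0.0, 0.6]
gripper_width: 45.2
gripper_force: 0.0
time: 6.75
tcp_pos: [602.9, 62.4, 97.4]
tool_rot: [0.0, 0.745, -0.668, -0.0]
contact_force: [0.0, -0.4, 0.2]
gripper_width: 1.7
gripper_force: 0.0
tcp [602.9  62.4  97.4] tool y yaw -173.76 w 1.7 gF 0.0 F [ 0.  -0.4  0.2] t 6.75
mm in tool [-1.  -4.3 85.4] units [-0.005 -0.021  0.427]
```

View pics/w2.png

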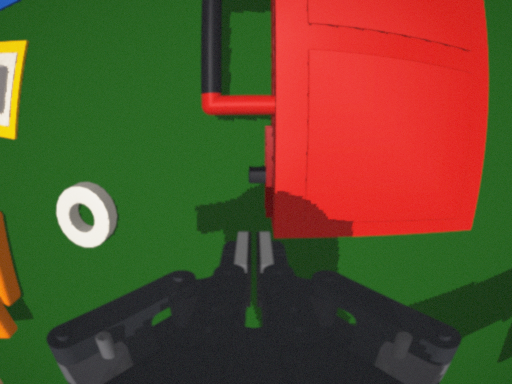

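The shut fingertips are at (253,235), the rib is at (257,174), and the tape at (86,214) is well clear. I'll check the rib against the targets.

```bash
python3 - <<'E'
from h import *
m=bot.camera_model('wrist');im=cv2.imread('pics/w2.png').astype(int)
M=((im.max(2)<65)&(im.max(2)-im.min(2)<25)).astype(np.uint8)
x0,y0,x1,y1=240,160,275,190
N,l,st,c=cv2.connectedComponentsWithStats(M[y0:y1,x0:x1].copy())
for i in range(1,N):
    if st[i,4]>15:print(st[i]+[x0,y0,0,0,0],fish(m,c[i]+[x0,y0],20).round(1))
print('face edge top',fish(m,[[272,170],[274,232]],52).round(1),'rib outer',fish(m,[249,175],20).round(1),'tape',fish(m,[86,214],18).round(1))
E
```

```text
[249 166  16  18 212] [[603.2  38.6  20. ]]
face edge top [[594.5  27.4  52. ]
 [587.7  70.6  52. ]] rib outer [[608.7  39.5  20. ]] tape [[751.   89.3  18. ]]
```

```bash
python3 -m jog '[{"x":0,"y":-0.022,"z":0.1,"turn":0},{"x":0,"y":0,"z":0.2,"turn":0},{"x":0,"y":0,"z":0.12,"turn":0},{"x":0,"y":0,"z":0,"turn":0},{"x":0,"y":0,"z":0,"turn":0}]'
python3 -c "
from h import *
go([607,63.8,12])"
```

```text
time: 7.3
tcp_pos: [607.6, 61.4, 12.9]
tool_rot: [0.0, 0.744, -0.669, -0.0]
contact_force: [-0.3, 0.5, 0.2]
gripper_width: -0.0
gripper_force: 0.0
tcp [607.6  61.4  12.9] tool y yaw -173.91 w -0.0 gF 0.0 F [-0.3  0.5  0.2] t 7.3
mm in tool [-2.4  0.4  0.9] units [-0.012  0.002  0.005]
```

```bash
python3 -m jog '[{"x":0.025,"y":0,"z":0,"turn":0},{"x":0.02,"y":0,"z":0,"turn":0},{"x":0.02,"y":0,"z":0,"turn":0},{"x":0,"y":0,"z":0,"turn":0}]';python3 -m jog '[{"x":0.015,"y":0,"z":0,"turn":0},{"x":0,"y":0,"z":0,"turn":0},{"x":0,"y":0,"z":0,"turn":0}]';python3 -m jog '[{"x":0.01,"y":0,"z":0,"turn":0},{"x":0,"y":0,"z":0,"turn":0},{"x":0,"y":0,"z":0,"turn":0}]'
```

```text
time: 7.7
tcp_pos: [609.0, 49.1, 13.3]
tool_rot: [0.0, 0.744, -0.668, 0.0]
contact_force: [0.8, 0.5, 0.9]
gripper_width: -0.1
gripper_force: 0.1
time: 8.0
tcp_pos: [609.2, 46.5, 13.3]
tool_rot: [0.0, 0.744, -0.668, 0.0]
contact_force: [-0.5, 1.1, -0.5]
gripper_width: 0.1
gripper_force: 0.2
time: 8.3
tcp_pos: [609.4, 44.7, 13.3]
tool_rot: [0.0, 0.744, -0.668, 0.0]
contact_force: [-0.6, 0.6, -0.5]
gripper_width: -0.1
gripper_force: 0.8
```

```bash
for i in 1 ; do python3 -m jog '[{"x":0.01,"y":0,"z":0,"turn":0},{"x":0,"y":0,"z":0,"turn":0}]';python3 -m jog '[{"x":0.01,"y":0,"z":0,"turn":0},{"x":0,"y":0,"z":0,"turn":0}]'; python3 -m jog '[{"x":0.01,"y":0,"z":0,"turn":0},{"x":0,"y":0,"z":0,"turn":0}]'; done
```

```text
time: 8.5
tcp_pos: [609.6, 43.9, 13.4]
tool_rot: [-0.001, 0.744, -0.668, -0.001]
contact_force: [-1.7, 6.6, 1.4]
gripper_width: -0.0
gripper_force: 3.2
time: 8.7
tcp_pos: [609.7, 43.8, 13.3]
tool_rot: [-0.002, 0.744, -0.668, -0.001]
contact_force: [-3.2, 12.9, 2.8]
gripper_width: -0.2
gripper_force: 6.3
time: 8.9
tcp_pos: [609.7, 43.5, 13.3]
tool_rot: [-0.003, 0.744, -0.668, -0.002]
contact_force: [-4.8, 18.4, 2.7]
gripper_width: -0.0
gripper_force: 9.4
```

The end stop is reached: 18 N, with the rib at case y of about 85.5. I'll back off, rise and check.

```bash
python3 -m jog '[{"x":-0.06,"y":0,"z":0,"turn":0},{"x":0,"y":0,"z":-0.2,"turn":0},{"x":0,"y":0,"z":-0.23,"turn":0},{"x":0,"y":0,"z":0,"turn":0},{"x":0,"y":0,"z":0,"turn":0}]' 
python3 -c "
from h import *
m=bot.camera_model('wrist');im=bot.get_image('wrist')[:,:,::-1].astype(int)
M=((im.max(2)<65)&(im.max(2)-im.min(2)<25)).astype(np.uint8)
x0,y0,x1,y1=235,120,275,190
N,l,st,c=cv2.connectedComponentsWithStats(M[y0:y1,x0:x1].copy())
for i in range(1,N):
    if st[i,4]>15:print(st[i]+[x0,y0,0,0,0],fish(m,c[i]+[x0,y0],20).round(1))
go([643.8,-54.6,96])"
```

```text
time: 9.4
tcp_pos: [609.6, 50.6, 100.8]
tool_rot: [-0.001, 0.744, -0.668, 0.001]
contact_force: [0.7, 0.8, -0.8]
gripper_width: 0.2
gripper_force: 0.0
[257 165  16  17 195] [[604.3  26.   20. ]]
tcp [608.6  50.4  99.2] tool y yaw -173.83 w 0.2 gF 0.0 F [-0.4  0.8  0.2] t 9.45
mm in tool [108.2 -23.7   3.3] units [ 0.541 -0.119  0.016]
```

The rib moved 12.6 mm, so the catch is fully off. I'll regrasp the handle.

```bash
python3 -m jog '[{"x":0.18,"y":-0.04,"z":0,"turn":0},{"x":0.18,"y":-0.04,"z":0,"turn":0},{"x":0.18,"y":-0.04,"z":0,"turn":0},{"x":0,"y":0,"z":0,"turn":0},{"x":0,"y":0,"z":0,"turn":0}]' 120
python3 -c "
from h import *
go([643.8,-54.6,19])"
```

```text
time: 9.95
tcp_pos: [643.4, -55.3, 97.3]
tool_rot: [0.001, 0.744, -0.669, -0.001]
contact_force: [-0.6, 0.1, -0.1]
gripper_width: 45.0
gripper_force: 0.0
tcp [643.4 -55.3  97.3] tool y yaw -173.94 w 45.0 gF 0.0 F [-0.6  0.1 -0.1] t 9.95
mm in tool [-0.6 -0.7 78.3] units [-0.003 -0.004  0.392]
```

```bash
python3 -m jog '[{"x":0,"y":-0.003,"z":0.2,"turn":0},{"x":0,"y":0,"z":0.19,"turn":0},{"x":0,"y":0,"z":0,"turn":0},{"x":0,"y":0,"z":0,"turn":0},{"x":0,"y":0,"z":0,"turn":0}]'
python3 -m jog '[{"x":0,"y":0,"z":0,"turn":0},{"x":0,"y":0,"z":0,"turn":0},{"x":0,"y":0,"z":0,"turn":0},{"x":0,"y":0,"z":0,"turn":0},{"x":0,"y":0,"z":0,"turn":0}]' 255
python3 -m jog '[{"x":0,"y":0,"z":-0.02,"turn":0},{"x":0,"y":0,"z":-0.02,"turn":0},{"x":0,"y":0,"z":-0.02,"turn":0},{"x":0,"y":0,"z":0,"turn":0}]'
```

```text
time: 10.45
tcp_pos: [646.4, -53.6, 23.7]
tool_rot: [-0.001, 0.745, -0.667, 0.001]
contact_force: [-0.6, -0.3, 0.1]
gripper_width: 45.4
gripper_force: 0.0
time: 10.95
tcp_pos: [644.1, -54.1, 22.9]
tool_rot: [0.0, 0.744, -0.668, -0.0]
contact_force: [-5.6, 2.0, 7.1]
gripper_width: 11.0
gripper_force: 58.5
time: 11.35
tcp_pos: [643.4, -54.1, 32.9]
tool_rot: [0.001, 0.744, -0.668, -0.001]
contact_force: [-5.5, -0.2, -3.8]
gripper_width: 10.8
gripper_force: 58.5
```

The lid is free now, with only its weight on the grip. I'll work out the arc.

```bash
python3 -c "
import numpy as np
t=0.055+0.1*np.arange(11);X=212*np.cos(t)-11*np.sin(t);Z=212*np.sin(t)+11*np.cos(t)
print(np.c_[-np.diff(X),-np.diff(Z)].__truediv__(200).round(3))"
```

```text
[[ 0.017 -0.105]
 [ 0.027 -0.103]
 [ 0.037 -0.099]
 [ 0.047 -0.095]
 [ 0.056 -0.09 ]
 [ 0.065 -0.084]
 [ 0.073 -0.077]
 [ 0.08  -0.069]
 [ 0.087 -0.061]
 [ 0.092 -0.052]]
```

```bash
python3 -m jog '[{"x":0,"y":0.017,"z":-0.105,"turn":0},{"x":0,"y":0.027,"z":-0.103,"turn":0},{"x":0,"y":0.037,"z":-0.1,"turn":0},{"x":0,"y":0,"z":0,"turn":0},{"x":0,"y":0,"z":0,"turn":0}]'
cat >> h.py <<'E'
def lid():
    s=bot.observe();p=np.array(s['tcp_pos']);q=s['tool_rot'];R=Ro.from_quat(np.r_[q[1:],q[0]]).as_matrix()
    e=np.array([np.cos(a),np.sin(a)]);X=(p[:2]-[643.8,-54.6])@e+212;Z=p[2]-20.5+11
    th=np.arctan2(Z,X)-np.arctan2(11,212);r=np.hypot(X,Z)
    print('theta',th.round(3),'r-212.3',(r-212.3).round(1),'F',np.round(s['contact_force'],1),'radial F',(s['contact_force'][:2]@e*X/r+s['contact_force'][2]*Z/r).round(1),'tilt',R[:,2].round(3),'w',s['gripper_width'],'t',s['time'])
E
python3 -c "
from h import *
lid()"
```

```text
time: 11.85
tcp_pos: [628.3, -55.8, 95.1]
tool_rot: [-0.0, 0.744, -0.668, -0.0]
contact_force: [-2.0, -0.5, -4.0]
gripper_width: 10.9
gripper_force: 59.2
theta 0.359 r-212.3 2.0 F [-2.  -0.5 -4. ] radial F -3.5 tilt [-0.  0. -1.] w 10.909599356127574 t 11.85
```

Tracking well, so I'll continue up to about 1.05 rad.

```bash
python3 -m jog '[{"x":0,"y":0.047,"z":-0.095,"turn":0},{"x":0,"y":0.056,"z":-0.09,"turn":0},{"x":0,"y":0.065,"z":-0.084,"turn":0},{"x":0,"y":0,"z":0,"turn":0},{"x":0,"y":0,"z":0,"turn":0}]'
python3 -c "
from h import *
lid()"
```

```text
time: 12.35
tcp_pos: [597.0, -59.3, 149.7]
tool_rot: [-0.001, 0.744, -0.668, 0.002]
contact_force: [1.9, -1.0, -1.4]
gripper_width: 10.9
gripper_force: 60.2
theta 0.652 r-212.3 4.2 F [ 1.9 -1.  -1.4] radial F 0.4 tilt [ 0.004  0.    -1.   ] w 10.91561579599741 t 12.35
```

```bash
python3 -m jog '[{"x":0,"y":0.073,"z":-0.077,"turn":0},{"x":0,"y":0.08,"z":-0.069,"turn":0},{"x":0,"y":0,"z":0,"turn":0},{"x":0,"y":0,"z":0,"turn":0}]'
python3 -c "
from h import *
lid()"
python3 -m jog '[{"x":0,"y":0.087,"z":-0.061,"turn":0},{"x":0,"y":0.092,"z":-0.052,"turn":0},{"x":0,"y":0,"z":0,"turn":0},{"x":0,"y":0,"z":0,"turn":0},{"x":0,"y":0,"z":0,"turn":0}]'
python3 -c "
from h import *
lid()
im=bot.get_image('scene')[120:250,140:320,::-1];cv2.imwrite('pics/s3.png',cv2.resize(im,None,fx=4,fy=4))"
```

```text
time: 12.75
tcp_pos: [568.5, -62.5, 179.8]
tool_rot: [-0.003, 0.744, -0.668, 0.003]
contact_force: [5.8, 0.5, 5.4]
gripper_width: 10.8
gripper_force: 61.1
theta 0.844 r-212.3 5.8 F [5.8 0.5 5.4] radial F 7.8 tilt [ 0.008 -0.    -1.   ] w 10.759833051452041 t 12.75
time: 13.25
tcp_pos: [534.9, -66.3, 204.0]
tool_rot: [-0.004, 0.745, -0.667, 0.005]
contact_force: [7.8, 0.5, 12.6]
gripper_width: 10.5
gripper_force: 61.6
theta 1.034 r-212.3 7.5 F [ 7.8  0.5 12.6] radial F 14.8 tilt [ 0.013 -0.001 -1.   ] w 10.490043695425339 t 13.25
```

View pics/s3.png

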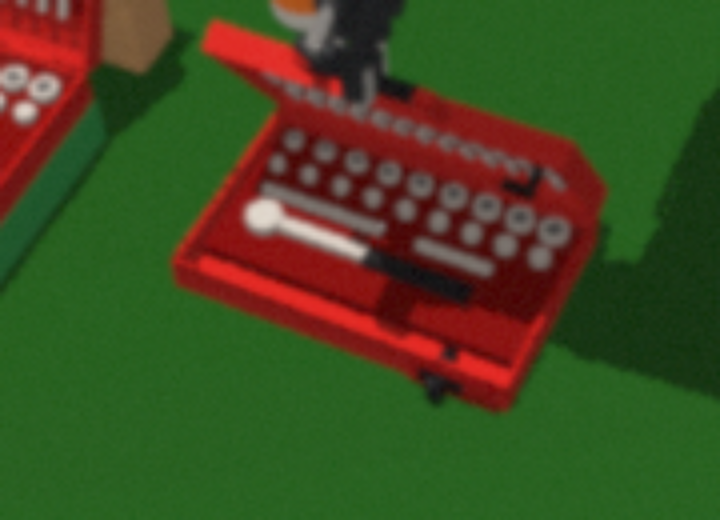

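The scene shows the lid held open by the gripper at (360,80) in the crop, with the catch moved off at (435,385). I'll relax the slight inward push and check that it's steady.

```bash
python3 -m jog '[{"x":0,"y":-0.007,"z":-0.013,"turn":0},{"x":0,"y":0,"z":0,"turn":0},{"x":0,"y":0,"z":0,"turn":0},{"x":0,"y":0,"z":0,"turn":0},{"x":0,"y":0,"z":0,"turn":0}]'
python3 -c "
from h import *
lid()"
python3 -m jog '[{"x":0,"y":0,"z":0,"turn":0},{"x":0,"y":0,"z":0,"turn":0},{"x":0,"y":0,"z":0,"turn":0},{"x":0,"y":0,"z":0,"turn":0},{"x":0,"y":0,"z":0,"turn":0}]'
python3 -c "
from h import *
lid();print(np.abs(bot.observe()['joint_velocities']).max())"
```

```text
time: 13.8
tcp_pos: [534.0, -66.4, 204.5]
tool_rot: [-0.002, 0.744, -0.668, 0.003]
contact_force: [6.1, 0.3, 7.1]
gripper_width: 10.6
gripper_force: 61.1
theta 1.039 r-212.3 7.5 F [6.1 0.3 7.1] radial F 9.1 tilt [ 0.007 -0.001 -1.   ] w 10.597734156363112 t 13.8
time: 14.3
tcp_pos: [534.0, -66.4, 204.5]
tool_rot: [-0.002, 0.744, -0.668, 0.003]
contact_force: [6.6, 0.1, 6.3]
gripper_width: 10.6
gripper_force: 61.1
theta 1.039 r-212.3 7.6 F [6.6 0.1 6.3] radial F 8.6 tilt [ 0.007 -0.001 -1.   ] w 10.572512184089119 t 14.3
0.0020017101505486593
```

Steady at about 1.04 rad, held in the grip.

```bash
python3 -c "
from station import bot
print(bot.close_job())"
```

```text
the job is handed in; nothing more can be done
None
```

The job is handed in: the tug showed the catch still biting, so I slid it all the way off and raised the lid, now held steady in the gripper at about 1.04 rad (60°); I noticed no contact with the loose stock but took no final check of it, and the judge gave no verdict.

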